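# Seat the cassette in the bench reader and latch its cover

### The arm

A 6-joint arm with a two-finger parallel gripper is mounted at the origin on the work surface. World frame = base frame: x ahead of the robot, y to its left, z up, the work surface at z = 0. Lengths are in mm, angles in rad, forces in N, time in s.
With the tool pointing down it reaches from about 325 to 875 mm from the base axis. Payload 4.4 kg.
Tool frame: the origin (TCP) lies between the finger pads; the fingertips stand 22 mm ahead of it and the grasp point (between the pads) lies 3 mm ahead of it; z points along the fingers, y is the direction in which the jaws open and shut (so a half turn about z gives the same grasp; the last joint's range is limited). The gripper opens to 85 mm and grips with 20 to 120 N. Pads are 22 mm wide; open, the fingers measure 114 mm over their backs; the gripper's body (76 mm by 85 mm) begins 54 mm behind the grasp point. The pads swing forward as they close: fully open they stand 13 mm farther back than shut.
Start: joints at [1.141, 0.207, 1.542, -0, 1.393, -0.15], TCP at [158.804, 552.638, 253.282] pointing down, gripper open.
Joint ranges: [-2.73, 2.73], [-0.86, 2.22], [0.23, 2.46], [-1.11, 4.25], [0.08, 2.63], [-2.82, 2.82]. Speed limits (rad/s): [2.79, 2.79, 3.14, 3.14, 3.14, 3.14].

### API

Orientations are given as a 3x3 rotation matrix whose columns are the frame's x, y, z axes.
In Python, from workcell import robot gives the robot as it stands.
- The arm moves only by the tool arm_command, never from a script. Its argument "rows" is one flat list of numbers, 7 for each row, row after row: the opening, from 0 (shut) to 1 (fully open), then the shift along the tool's x, y, z normalised to -1 to 1, where 1 is 2 cm, then the turn, a rotation vector about the tool's x, y, z normalised to -1 to 1, where 1 is 5 degrees. In form: [gripper, dx, dy, dz, wx, wy, wz, gripper, dx, dy, dz, wx, wy, wz, ...]. A call has exactly 5 rows; each row shifts and turns the commanded pose from where the row before left it, along the tool's axes as they then stand; what a row does not reach is not made up. A row lasts 1/12 s, in which the tool goes at most 41.7 mm and 7.16 degrees, less where a joint would pass 70% of its speed; a pose out of reach is approached as far as the arm can. A call with a number of a shift or a turn outside -1 to 1 is refused whole. A call with a gripper value outside its range is refused whole. The fingers move at their own pace and stop on an object; "squeeze" is the grip in N (left out, the last holds). Time passes only in rows, so rows that do not move let the fingers close, or fill a call up. It gives the time, the measured TCP pose, the force and the opening at its end, in the units of the state.
- robot.sense(): the state, without advancing time (a new reading comes with each control period).
- robot.grab_frame(name): name is "side" or "top"; returns (picture, depth): 480x640x3 uint8, blue, green, red; 480x640 float32, mm along the optical axis (not along the pixel's ray), 0 where there is no reading.
- robot.camera_params(name): a dict with "vfov" (degrees; the focal length in pixels is half the picture's height over the tangent of half this angle, whatever the lens; pixels are square), "cx", "cy" (the principal point, pixels), "rvec" (rotation vector, rad) and "tvec" (3), from world to camera coordinates, as OpenCV has them. Camera axes: x right, y down, z forward; pixel columns grow to the right and rows downward; lengths in mm; the calibration is good to about 2 mm. A picture is of the moment at which its call begins. camera_params takes no time and is no camera call.
- robot.sign_off(): hands the job in, once; it reports no verdict.
The state is a dict: "clock": time; "joint_pos": joint angles; "joint_vel": joint speeds; "effort": joint torques, N m; "ee_pos": TCP position; "tcp_rot": TCP orientation; "wrist_force": force on the tool from outside, world axes, zero at the start; "moment": the same for the moment, N m; "gripper_width": finger opening in mm.
Only numpy, scipy, OpenCV 4.12 (cv2) and the standard library are available. Lean on these libraries where they do the work, as an engineer would, in place of code of your own. Each camera call takes 0.05 s, during which the arm holds its last target.

### The job

Press the front edge of the reader's push-latch cover to pop it open, push the cassette lying in the bay to the left (seen from the robot) along its guides until it is fully home against the end stop, then press the cover down again until it latches shut and stays shut. Work with the fingertips only: do not pick up the cassette, and leave the spare cassette and the other things on the bench where they are.

Things in the scene. Friction and masses are not known exactly. Their poses are not given: they have to be found in the camera images.
- reader: Cassette reader, a white bench instrument 150 (x) by 280 (y) by 70 mm high, fixed to the bench at a varying place and yaw (within 0.3 rad). Origin at the centre of its underside; x points from its front (robot side) to its back, y to its left, z up. Top at z 70, flat behind (x +12..+75) and beside the cover but for the spare cassette and the vial; the rim in front of the cover (x -75..-46) is lower, z 58.
- bay (a point): Middle of the floor of the bay under the cover, at reader x -17, y 0, z 44 mm, axes as the reader's. The bay: reader x -46..+12, y -67..+67, 26 mm deep. Two rails 7 mm high, inner faces at reader x -35 and +1, y +12..+60, guide the cassette along y. From y -67 to the cassette's right end the bay is empty: room for fingers.
- end_stop (a point): Foot of the middle of the end stop at the left end of the bay, an upright face 16 mm high at reader y +60 mm, that the cassette's left end meets when home (reader x -17, z 44). A small hood juts 8 mm from it over the cassette, 12.5 mm above the bay floor.
- lid (a joint): Grey push-latch cover, rad: 0 latched flush, 1.95 open (stop, leaning back), -0.13 pressed in (stop; front edge 7 mm down). A spring drives it open (0.085 N m shut, 0.036 open). Pressed from shut to -0.10 or beyond and let go, it swings fully open by itself in about 2 s. Pushed shut and on to -0.10 or beyond, then let go, it latches. 2 to 5 N at the press point moves it; 6 to 10 N presses to the stop.
- lid_press (a point): Press point on the cover's outer (upper) face, moving with the cover: mid width, 43 mm from the hinge axis and 11 mm from the cover's free front edge, marked by a low ridge 10 by 44 mm. With the cover shut it lies at reader x -33, y 0, z 70 mm.
- lid_hinge (a point): Middle of the hinge axis, along reader y at the cover's far edge: reader x +10, y 0, z 67.5 mm. The cover is a flat plate 54 mm from axis to free edge, 130 mm wide (y), 5 mm thick, axis at mid thickness.
- lid_edge (a point): Middle of the cover's free edge, moving with it: at angle a it lies 54 cos(a) mm in front of the axis (reader -x) and 54 sin(a) mm above it. When open, the outer face looks to the back, so the cover is closed by pushing that face from behind, near the free edge, toward the robot and down in an arc about the hinge.
- cassette: The cassette to seat, a loose flat white plastic block 34 (x) by 50 (y) by 11 mm high, 30 to 65 g, lying in the bay under the cover; origin at the centre of its underside, axes as the reader's. It starts at reader x -17, y +10..+24 mm; home, against the end stop, is y = +35 mm. Push it by its right end face, toward reader +y.
- spare: Spare cassette, same shape and size, lying on the reader's top at the left of the cover (origin under its centre). Leave it.
- vial: Small clear capped vial, 24 mm across, 45 mm high, standing on the reader's top at the right rear. Leave it.
- bottle: White bottle, 42 mm across, 85 mm high, standing on the bench at the reader's right. Leave it.
- jar: Clear jar with yellow cap, 48 mm across, 65 mm high, standing on the bench at the reader's left. Leave it.
- marker: Black marker pen, 14 mm thick, 120 mm long, lying on the bench at the right front. Leave it.
- gadget: Flat aluminium pocket device with rounded edges, 35 by 105 by 22 mm, lying on the bench at the far right. Leave it.

How it is judged:
By the outcome, as a careful person would: the job done as asked, in the order asked, and still so for the second after the job is handed in, with the robot touching nothing.
It also fails if it takes over 56 s, if anything falls off the work surface, if the arm or the gripper's body presses on something with over 40 N, if the wrist force passes 120 N, or if a joint passes its speed limit or range.

## Working session

There is one attempt and no reset: what is moved stays moved. The work goes in short steps, Python scripts to look and compute and a tool call to move; the robot and the scene stay as the last step left them, time stands still between calls to the robot, and variables do not carry over. Pictures are saved under pics/ and viewed, and the job is handed in when it is done.

Besides the shell and the picture viewer there is one more tool, called after ">>>" by a JSON object that holds its "op" and its "data", one argument or row to a line. arm_command: Moves the arm, as the interface text tells. Scaled input: -1 to 1 covers 2 cm each way for a shift and 5 degrees each way for a turn. Its arguments: {"type":"object","properties":{"rows":{"type":"array"},"squeeze":{"type":"number"}},"required":["rows"]}

```bash
ls; mkdir -p pics; python3 - <<'E'
from workcell import robot
import cv2,numpy as np
s=robot.sense()
print({k:np.round(v,3).tolist() for k,v in s.items()})
for n in("top","side"):
    p,d=robot.grab_frame(n); cv2.imwrite(f"pics/{n}0.png",p); np.save(f"pics/{n}0.npy",d); cp=robot.camera_params(n); print(n,cp, (d>0).mean())
E
```

```text
pics
{'clock': 0.0, 'joint_pos': [1.14, 0.207, 1.543, -0.0, 1.394, -0.151], 'joint_vel': [-0.0, 0.0, 0.0, 0.0, -0.001, 0.0], 'effort': [-0.0, -38.305, -29.159, -0.0, 0.011, -0.0], 'ee_pos': [158.513, 551.984, 252.123], 'tcp_rot': [[-0.961, 0.276, -0.001], [0.276, 0.961, -0.002], [0.0, -0.002, -1.0]], 'wrist_force': [-0.285, -0.066, 0.425], 'moment': [0.048, 0.036, -0.031], 'gripper_width': 85.43}
top {'vfov': 52.682703766377834, 'cx': 317.70854581013344, 'cy': 233.45232829398373, 'rvec': array([ 2.094749  , -2.15451237,  0.17352121]), 'tvec': array([-50.20589911, 506.38465319, 900.43465949])} 0.9959309895833334
side {'vfov': 56.51639637247475, 'cx': 315.5405532407899, 'cy': 232.15804605067558, 'rvec': array([ 0.08657893, -2.83880633,  1.28226955]), 'tvec': array([493.10669865, 131.62088609, 889.24173617])} 0.99619140625
```

View pics/top0.png

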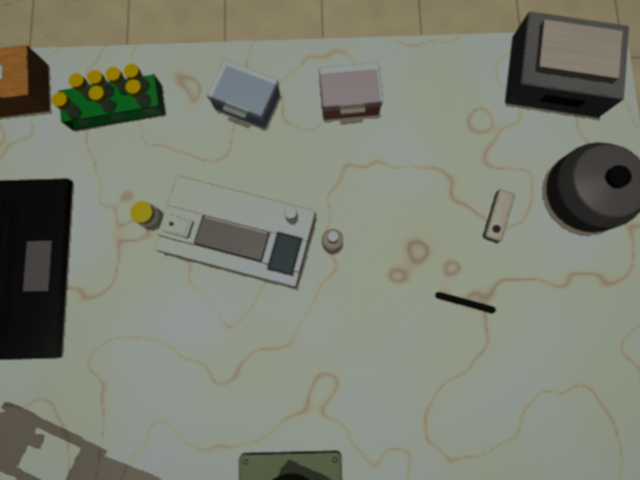

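View pics/side0.png

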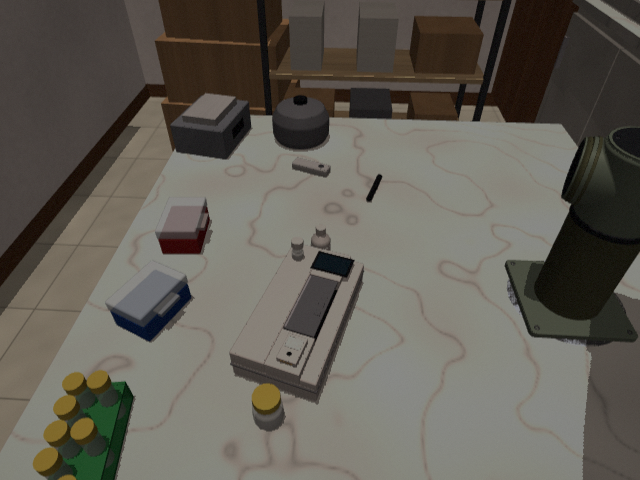

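The top view shows the reader centred near (238,230), with the grey cover at (232,238), spare at (178,226), vial at (291,215) and dark panel at (285,253). Next I measure its pose.

```bash
cat > h.py <<'E'
import numpy as np,cv2
from workcell import robot
def cam(n):
    c=robot.camera_params(n);f=240/np.tan(np.radians(c["vfov"]/2))
    K=np.array([[f,0,c["cx"]],[0,f,c["cy"]],[0,0,1]]);R=cv2.Rodrigues(c["rvec"])[0];return K,R,np.array(c["tvec"]).ravel()
def world(n,d):
    K,R,t=cam(n);v,u=np.mgrid[0:480,0:640]
    P=np.stack([(u-K[0,2])/K[0,0]*d,(v-K[1,2])/K[1,1]*d,d],-1)
    return (P-t)@R
def ray(n,uv,z):
    K,R,t=cam(n);uv=np.atleast_2d(np.array(uv,float));r=np.c_[uv,np.ones(len(uv))]@np.linalg.inv(K).T@R
    c=-R.T@t;return c+r*((z-c[2])/r[:,2])[:,None]
def proj(n,P):
    K,R,t=cam(n);q=(np.atleast_2d(P)@R.T+t)@K.T;return q[:,:2]/q[:,2:]
E
python3 - <<'E'
from h import *
for n in("top","side"):
    d=np.load(f"pics/{n}0.npy");p=cv2.imread(f"pics/{n}0.png");W=world(n,d)
    print(n,"table z",np.median(W[300:340,200:400,2]) if n=="top" else np.median(W[250:300,400:450,2]))
    m=((W[...,2]>50)&(W[...,2]<85)&(W[...,0]>250)&(W[...,0]<700)&(W[...,1]>-100)&(W[...,1]<420)&(d>0)).astype(np.uint8)
    k,l,st,c=cv2.connectedComponentsWithStats(m)
    i=1+np.argmax(st[1:,4]);mm=l==i;P=W[mm]
    r=cv2.minAreaRect(P[:,:2].astype(np.float32));print(r,st[i]);print(cv2.boxPoints(r).round(1))
    print("z hist",np.histogram(P[:,2],np.arange(50,86,3)))
    hsv=cv2.cvtColor(p,cv2.COLOR_BGR2HSV)
    uv=[(232,238)] if n=="top" else [(312,303)]
    for u,v in uv: print(p[v,u],W[v,u])
    g=p.astype(int).max(2)
    lo=((np.abs(p.astype(int)-p[uv[0][1],uv[0][0]]).max(2)<16)&mm).astype(np.uint8)
    k,l,st,c=cv2.connectedComponentsWithStats(lo);i=1+np.argmax(st[1:,4]);
    vs,us=np.nonzero(l==i);Q=ray(n,np.c_[us,vs],70.)
    r=cv2.minAreaRect(Q[:,:2].astype(np.float32));print("lid",r);print(cv2.boxPoints(r).round(1))
    x,y,w,h=(150,160,200,140) if n=="top" else (220,220,200,200)
    cv2.imwrite(f"pics/{n}0z.png",cv2.resize(p[y:y+h,x:x+w],None,fx=4 if n=="top" else 3,fy=4 if n=="top" else 3,interpolation=cv2.INTER_CUBIC))
E
```

```text
top table z 0.7856271820516303
((513.3320922851562, 94.50027465820312), (280.6350402832031, 150.7220458984375), 73.57239532470703) [  155   176   160   111 11084]
[[401.4 -18.8]
 [545.9 -61.4]
 [625.3 207.8]
 [480.7 250.4]]
z hist (array([  26,  140, 1109,  801,   75,  416, 4241, 3560,  235,   73,  321]), array([50, 53, 56, 59, 62, 65, 68, 71, 74, 77, 80, 83]))
[81 86 88] [495.85293234  97.57724168  71.95772318]
lid ((495.88824462890625, 99.18352508544922), (134.83985900878906, 59.342227935791016), 73.53125)
[[448.3  42.9]
 [505.2  26.1]
 [543.5 155.4]
 [486.5 172.2]]
side table z -1.3540401578198495
((510.7481994628906, 95.91748809814453), (282.1383361816406, 150.34632873535156), 73.54188537597656) [  229   245   135   143 10915]
[[398.7 -18.1]
 [542.9 -60.7]
 [622.8 209.9]
 [478.6 252.5]]
z hist (array([ 152,  699, 1496,  118,  116, 1818, 5552,  274,   54,  349,  271]), array([50, 53, 56, 59, 62, 65, 68, 71, 74, 77, 80, 83]))
[63 65 68] [494.24526663  99.03657923  68.48143234]
lid ((492.84869384765625, 101.94146728515625), (132.7797393798828, 60.16653060913086), 73.1436996459961)
[[444.8  47.1]
 [502.4  29.7]
 [540.9 156.8]
 [483.3 174.2]]
```

```bash
ls pics
```

```text
side0.npy
side0.png
side0z.png
top0.npy
top0.png
top0z.png
```

Both views agree: reader origin is about (512, 95), yaw about -0.287, top at z≈70. The lid centre at (494, 100) is close to the expected (496, 100). The tool is already aligned with the reader: tool x = -reader x, tool y = +reader y. I'll close the gripper and travel across.

>>> {"op": "arm_command", "data": {
  "rows": [0, -1, -0.8, 0, 0, 0, 0, 0, -1, -0.8, 0, 0, 0, 0, 0, -1, -0.8, 0, 0, 0, 0, 0, -1, -0.8, 0, 0, 0, 0, 0, -1, -0.8, 0, 0, 0, 0],
  "squeeze": 30
}}

```text
clock: 0.52
ee_pos: [233.0, 446.8, 252.6]
tcp_rot: [[-0.961, 0.276, -0.001], [0.276, 0.961, -0.001], [0.0, -0.001, -1.0]]
wrist_force: [-0.3, 0.7, 1.0]
gripper_width: 25.5
```

>>> {"op": "arm_command", "data": {
  "rows": [0, -1, -0.8, 0, 0, 0, 0, 0, -1, -0.8, 0, 0, 0, 0, 0, -1, -0.8, 0, 0, 0, 0, 0, -1, -0.8, 0, 0, 0, 0, 0, -1, -0.8, 0, 0, 0, 0]
}}

```text
clock: 0.93
ee_pos: [307.0, 342.3, 252.8]
tcp_rot: [[-0.961, 0.276, -0.001], [0.276, 0.961, -0.001], [0.001, -0.001, -1.0]]
wrist_force: [-0.7, -0.0, 0.1]
gripper_width: 0.1
```

>>> {"op": "arm_command", "data": {
  "rows": [0, -1, -0.8, 0, 0, 0, 0, 0, -1, -0.8, 0, 0, 0, 0, 0, -1, -0.8, 0, 0, 0, 0, 0, -1, -0.8, 0, 0, 0, 0, 0, -1, -0.8, 0, 0, 0, 0]
}}

```text
clock: 1.35
ee_pos: [381.0, 237.9, 252.9]
tcp_rot: [[-0.961, 0.276, -0.001], [0.276, 0.961, -0.0], [0.001, -0.0, -1.0]]
wrist_force: [1.2, -0.2, 0.2]
gripper_width: -0.3
```

>>> {"op": "arm_command", "data": {
  "rows": [0, -1, -0.8, 0, 0, 0, 0, 0, -1, -0.8, 0, 0, 0, 0, 0, -1, -0.8, 0, 0, 0, 0, 0, -1, -0.8, 0, 0, 0, 0, 0, 0, 0, 0, 0, 0, 0]
}}

```text
clock: 1.77
ee_pos: [442.1, 152.4, 253.0]
tcp_rot: [[-0.96, 0.28, 0.001], [0.28, 0.96, -0.002], [-0.001, -0.002, -1.0]]
wrist_force: [-0.2, -0.2, -0.1]
gripper_width: -0.0
```

```bash
cat >> h.py <<'E'
O=np.array([512.,95.2,0]);yw=-0.287
RR=np.array([[np.cos(yw),-np.sin(yw),0],[np.sin(yw),np.cos(yw),0],[0,0,1]])
def st():
    s=robot.sense();p=np.array(s["ee_pos"]);T=np.array(s["tcp_rot"])
    print("t",round(s["clock"],2),"tcp",p.round(1),"reader",((p-O)@RR).round(1),"tip",((p+22*T[:,2]-O)@RR).round(1),"F",(np.array(s["wrist_force"])@RR).round(2),"w",round(s["gripper_width"],1))
    print((RR.T@T).round(3).tolist(),"vmax",np.abs(s["joint_vel"]).max().round(2));return s
E
python3 -c "
from h import *
st()"
```

```text
t 1.77 tcp [442.1 152.4 253. ] reader [-83.3  35.  253. ] tip [-83.2  35.  231. ] F [-0.14 -0.26 -0.08] w -0.0
[[-1.0, -0.003, 0.001], [-0.003, 1.0, -0.002], [-0.001, -0.002, -1.0]] vmax 0.06
```

>>> {"op": "arm_command", "data": {
  "rows": [0, -0.8, -0.6, 1, 0, 0, 0, 0, -0.8, -0.6, 1, 0, 0, 0, 0, -0.7, -0.55, 1, 0, 0, 0, 0, 0, 0, 1, 0, 0, 0, 0, 0, 0, 1, 0, 0, 0]
}}

```text
clock: 2.18
ee_pos: [474.6, 108.8, 152.1]
tcp_rot: [[-0.961, 0.278, -0.001], [0.278, 0.961, 0.0], [0.001, 0.0, -1.0]]
wrist_force: [0.3, 0.0, -0.6]
gripper_width: 0.1
```

>>> {"op": "arm_command", "data": {
  "rows": [0, 0, 0, 1, 0, 0, 0, 0, 0, 0, 0.5, 0, 0, 0, 0, 0, 0, 0.25, 0, 0, 0, 0, 0, 0, 0, 0, 0, 0, 0, 0, 0, 0, 0, 0, 0]
}}

```text
clock: 2.6
ee_pos: [475.0, 109.5, 118.9]
tcp_rot: [[-0.961, 0.276, 0.001], [0.276, 0.961, 0.0], [-0.001, 0.0, -1.0]]
wrist_force: [-0.3, -0.3, 1.0]
gripper_width: 0.2
```

```bash
python3 -c "
from h import *
st()
for n in('top','side'):
    p,d=robot.grab_frame(n);u,v=proj(n,O+RR@np.array([-17,0,70]))[0].astype(int)
    cv2.imwrite(f'pics/{n}1z.png',cv2.resize(p[v-80:v+80,u-100:u+100],None,fx=4,fy=3.75,interpolation=cv2.INTER_CUBIC) if 0 else cv2.resize(p[v-75:v+75,u-100:u+100],None,fx=4,fy=4,interpolation=cv2.INTER_CUBIC))
"
```

```text
t 2.6 tcp [475.  109.5 118.9] reader [-39.5   3.2 118.9] tip [-39.5   3.2  96.9] F [-0.2  -0.38  1.03] w 0.2
[[-1.0, -0.008, 0.001], [-0.008, 1.0, 0.0], [-0.001, 0.0, -1.0]] vmax 0.02
```

View pics/side1z.png

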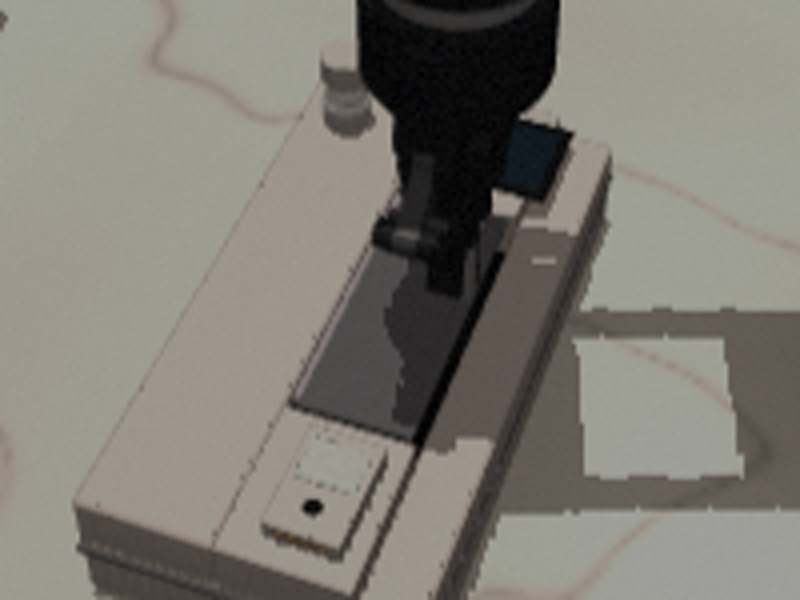

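View pics/top1z.png

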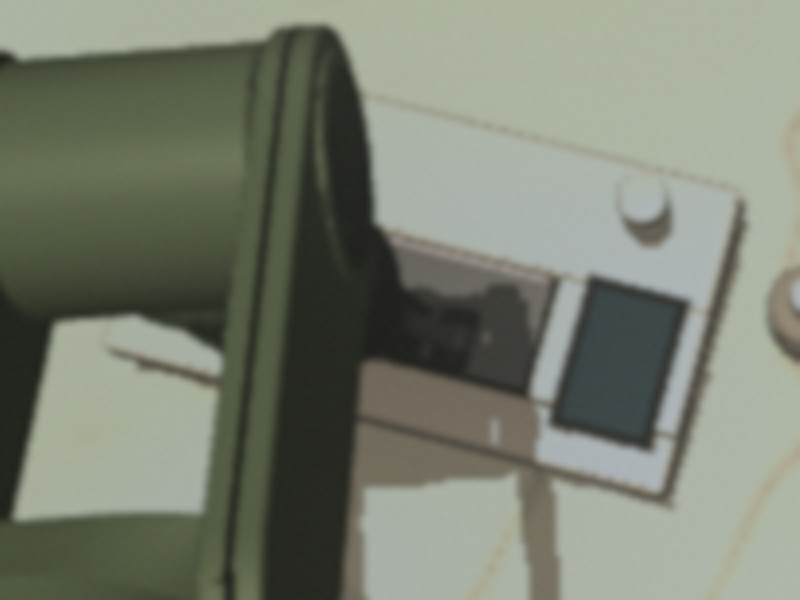

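The fingertips (side-view zoom at 445,290) sit just above the front middle of the cover. Now descending in small steps.

>>> {"op": "arm_command", "data": {
  "rows": [0, -0.1, -0.1, 0.5, 0, 0, 0, 0, 0, 0, 0.4, 0, 0, 0, 0, 0, 0, 0.2, 0, 0, 0, 0, 0, 0, 0.1, 0, 0, 0, 0, 0, 0, 0, 0, 0, 0]
}}

```text
clock: 3.12
ee_pos: [475.2, 106.6, 93.3]
tcp_rot: [[-0.961, 0.276, -0.002], [0.276, 0.961, -0.0], [0.002, -0.001, -1.0]]
wrist_force: [0.5, -0.0, -0.4]
gripper_width: -0.0
```

>>> {"op": "arm_command", "data": {
  "rows": [0, 0, 0, 0.1, 0, 0, 0, 0, 0, 0, 0.1, 0, 0, 0, 0, 0, 0, 0, 0, 0, 0, 0, 0, 0, 0, 0, 0, 0, 0, 0, 0, 0, 0, 0, 0]
}}

```text
clock: 3.53
ee_pos: [476.1, 106.7, 90.5]
tcp_rot: [[-0.961, 0.276, 0.0], [0.276, 0.961, -0.0], [-0.0, 0.0, -1.0]]
wrist_force: [-0.5, -0.0, 2.1]
gripper_width: -0.0
```

Contact at about TCP z 91. I'll press further, with the force watched.

>>> {"op": "arm_command", "data": {
  "rows": [0, 0, 0, 0.1, 0, 0, 0, 0, 0, 0, 0.1, 0, 0, 0, 0, 0, 0, 0, 0, 0, 0, 0, 0, 0, 0, 0, 0, 0, 0, 0, 0, 0, 0, 0, 0]
}}

```text
clock: 3.95
ee_pos: [476.3, 106.7, 86.5]
tcp_rot: [[-0.961, 0.276, 0.001], [0.276, 0.961, 0.0], [-0.001, 0.0, -1.0]]
wrist_force: [-1.4, 0.4, 4.3]
gripper_width: 0.1
```

>>> {"op": "arm_command", "data": {
  "rows": [0, 0, 0, 0.1, 0, 0, 0, 0, 0, 0, 0, 0, 0, 0, 0, 0, 0, 0, 0, 0, 0, 0, 0, 0, 0, 0, 0, 0, 0, 0, 0, 0, 0, 0, 0]
}}

```text
clock: 4.37
ee_pos: [476.4, 106.8, 86.2]
tcp_rot: [[-0.961, 0.276, 0.0], [0.276, 0.961, -0.0], [-0.001, 0.0, -1.0]]
wrist_force: [-5.8, -0.7, 16.2]
gripper_width: -0.0
```

Force rose to 16 N with no further travel, so it's at the stop. Releasing upward, then toward the robot.

>>> {"op": "arm_command", "data": {
  "rows": [0, 0, 0, -0.5, 0, 0, 0, 0, 0, 0, -1, 0, 0, 0, 0, 0.5, 0, -1, 0, 0, 0, 0, 1, 0, -1, 0, 0, 0, 0, 1, 0, -1, 0, 0, 0]
}}

```text
clock: 4.78
ee_pos: [427.6, 120.4, 174.8]
tcp_rot: [[-0.961, 0.277, -0.0], [0.277, 0.961, 0.0], [0.0, -0.0, -1.0]]
wrist_force: [0.5, -1.5, 1.0]
gripper_width: -0.1
```

>>> {"op": "arm_command", "data": {
  "rows": [0, 1, 0, -1, 0, 0, 0, 0, 1, 0, 0, 0, 0, 0, 0, 0, 0, 0, 0, 0, 0, 0, 0, 0, 0, 0, 0, 0, 0, 0, 0, 0, 0, 0, 0]
}}

```text
clock: 5.2
ee_pos: [389.8, 131.4, 193.9]
tcp_rot: [[-0.961, 0.276, 0.0], [0.276, 0.961, -0.0], [-0.0, -0.0, -1.0]]
wrist_force: [0.1, 0.0, -0.8]
gripper_width: -0.0
```

>>> {"op": "arm_command", "data": {
  "rows": [0, 0, -0.9, 0, 0, 0, 0, 0, 0, -0.9, 0, 0, 0, 0, 0, 0, 0, 0, 0, 0, 0, 0, 0, 0, 0, 0, 0, 0, 0, 0, 0, 0, 0, 0, 0]
}}

```text
clock: 5.62
ee_pos: [380.2, 97.0, 194.0]
tcp_rot: [[-0.961, 0.277, -0.0], [0.277, 0.961, 0.0], [0.0, 0.0, -1.0]]
wrist_force: [0.3, -0.1, 0.3]
gripper_width: 0.1
```

>>> {"op": "arm_command", "data": {
  "rows": [0, 0, 0, 0, 0, 0, 0, 0, 0, 0, 0, 0, 0, 0, 0, 0, 0, 0, 0, 0, 0, 0, 0, 0, 0, 0, 0, 0, 0, 0, 0, 0, 0, 0, 0]
}}

```text
clock: 6.03
ee_pos: [379.6, 97.2, 194.3]
tcp_rot: [[-0.961, 0.276, 0.0], [0.276, 0.961, 0.0], [0.0, 0.0, -1.0]]
wrist_force: [0.6, -0.9, 0.6]
gripper_width: -0.1
```

```bash
cat >> h.py <<'E'
def snap(tag):
    for n in('top','side'):
        p,d=robot.grab_frame(n);np.save(f'pics/{n}{tag}.npy',d);cv2.imwrite(f'pics/{n}{tag}.png',p);u,v=proj(n,O+RR@np.array([-17,0,70]))[0].astype(int)
        cv2.imwrite(f'pics/{n}{tag}z.png',cv2.resize(p[v-75:v+75,u-100:u+100],None,fx=4,fy=4,interpolation=cv2.INTER_CUBIC))
E
python3 -c "
from h import *
st();snap(2)
"
```

```text
t 6.03 tcp [379.6  97.2 194.3] reader [-127.6  -35.6  194.3] tip [-127.6  -35.6  172.3] F [ 0.87 -0.69  0.55] w -0.1
[[-1.0, -0.008, -0.0], [-0.008, 1.0, 0.0], [0.0, 0.0, -1.0]] vmax 0.0
```

View pics/side2z.png

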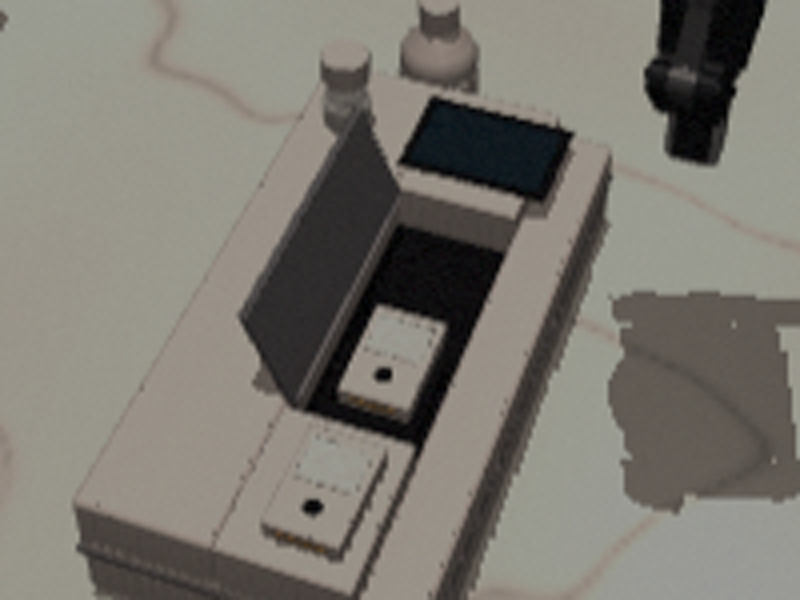

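View pics/top2z.png

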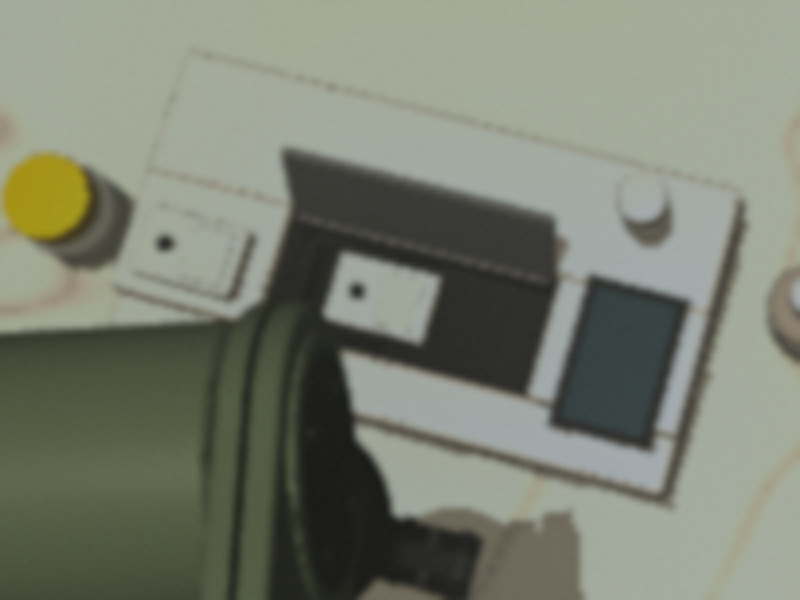

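The lid is open (top zoom 290–555, 150–280), and the cassette shows at about (382,298) with room on its right. Measuring it.

```bash
python3 - <<'E'
from h import *
for n in("top","side"):
    p=cv2.imread(f"pics/{n}2.png");uc,vc=proj(n,O+RR@np.array([-17,15,55]))[0]
    g=p.max(2);sub=np.zeros_like(g);
    poly=proj(n,(O+(RR@np.array([[-42,-60,55],[-42,50,55],[8,50,55],[8,-60,55.]]).T).T)).astype(np.int32)
    cv2.fillPoly(sub,[poly],1)
    m=((g>105 if n=="top" else g>90)&(sub>0)).astype(np.uint8)
    k,l,s,c=cv2.connectedComponentsWithStats(m)
    for i in range(1,k):
        if s[i,4]<80: continue
        vs,us=np.nonzero(l==i);Q=(ray(n,np.c_[us,vs],55.)-O)@RR
        print(n,s[i],Q.min(0).round(1),Q.max(0).round(1),cv2.minAreaRect(Q[:,:2].astype(np.float32)))
E
```

```text
top [211 226  29  23 442] [-32.5  -9.8  55. ] [ 1.3 40.6 55. ] ((-15.78140640258789, 15.311894416809082), (33.80292892456055, 50.441017150878906), 0.6429278254508972)
side [296 303  26  27 430] [-35.4  -8.4  55. ] [-2.  44.4 55. ] ((-18.711942672729492, 18.04543685913086), (52.81693649291992, 33.481754302978516), 89.92080688476562)
```

Two views put the cassette at y≈16.5, with its right end at y≈-8.5. I'll move over the empty bay and descend.

>>> {"op": "arm_command", "data": {
  "rows": [0, -1, 0, 0, 0, 0, 0, 0, -1, 0, 0, 0, 0, 0, 0, -1, 0, 0, 0, 0, 0, 0, -1, 0, 0, 0, 0, 0, 0, -1, 0, 0.5, 0, 0, 0]
}}

```text
clock: 6.55
ee_pos: [478.2, 69.1, 186.1]
tcp_rot: [[-0.961, 0.276, 0.005], [0.276, 0.961, -0.0], [-0.004, 0.001, -1.0]]
wrist_force: [0.7, -0.2, -0.2]
gripper_width: -0.3
```

>>> {"op": "arm_command", "data": {
  "rows": [0, -0.3, 0, 1, 0, 0, 0, 0, 0, 0, 1, 0, 0, 0, 0, 0, 0, 1, 0, 0, 0, 0, 0, 0, 0.5, 0, 0, 0, 0, 0, 0, 0, 0, 0, 0]
}}

```text
clock: 6.97
ee_pos: [479.1, 67.7, 111.7]
tcp_rot: [[-0.961, 0.276, -0.006], [0.276, 0.961, 0.0], [0.006, -0.001, -1.0]]
wrist_force: [0.0, -1.0, -0.3]
gripper_width: 0.1
```

```bash
python3 -c "
from h import *
st();snap(3)
"
```

```text
t 6.97 tcp [479.1  67.7 111.7] reader [-23.8 -35.6 111.7] tip [-23.9 -35.7  89.7] F [ 0.28 -0.92 -0.3 ] w 0.1
[[-1.0, -0.007, -0.006], [-0.007, 1.0, -0.002], [0.006, -0.001, -1.0]] vmax 0.04
```

View pics/side3z.png

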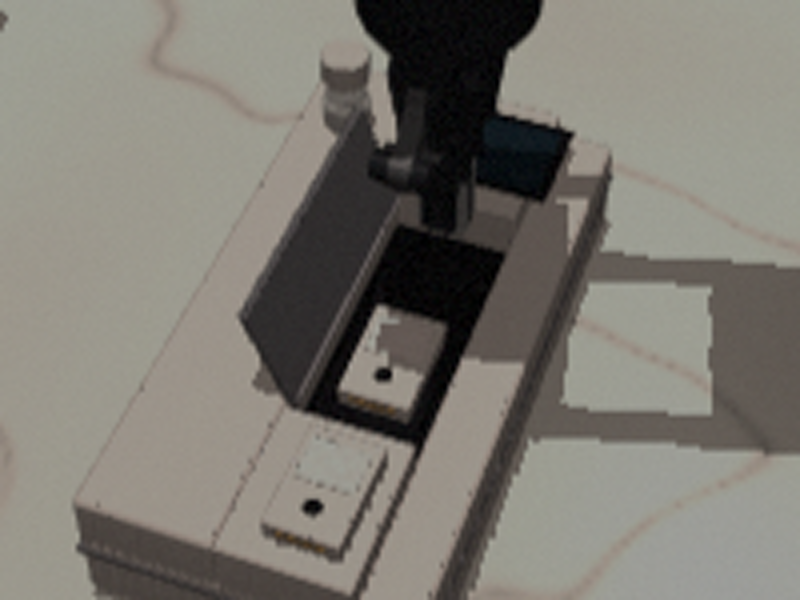

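The fingertips (440,230) are over the empty part of the bay, clear of the lid. Descending to about 5 mm above the floor.

>>> {"op": "arm_command", "data": {
  "rows": [0, 0, 0, 0.8, 0, 0, 0, 0, 0, 0, 0.6, 0, 0, 0, 0, 0, 0, 0.4, 0, 0, 0, 0, 0, 0, 0.2, 0, 0, 0, 0, 0, 0, 0, 0, 0, 0]
}}

```text
clock: 7.48
ee_pos: [481.4, 67.7, 74.3]
tcp_rot: [[-0.961, 0.276, -0.0], [0.276, 0.961, 0.0], [0.0, -0.0, -1.0]]
wrist_force: [0.6, -0.5, 0.9]
gripper_width: -0.1
```

```bash
python3 -c "
from h import *
st()
"
```

```text
t 7.48 tcp [481.4  67.7  74.3] reader [-21.6 -35.   74.3] tip [-21.6 -35.   52.3] F [ 0.68 -0.29  0.91] w -0.1
[[-1.0, -0.007, -0.0], [-0.007, 1.0, -0.0], [0.0, -0.0, -1.0]] vmax 0.01
```

>>> {"op": "arm_command", "data": {
  "rows": [0, 0, 0, 0.17, 0, 0, 0, 0, 0, 0.2, 0, 0, 0, 0, 0, 0, 0.2, 0, 0, 0, 0, 0, 0, 0.1, 0, 0, 0, 0, 0, 0, 0, 0, 0, 0, 0]
}}

```text
clock: 7.9
ee_pos: [484.7, 77.9, 71.3]
tcp_rot: [[-0.961, 0.275, 0.001], [0.275, 0.961, 0.0], [-0.001, 0.0, -1.0]]
wrist_force: [-0.1, 1.0, -0.2]
gripper_width: 0.2
```

>>> {"op": "arm_command", "data": {
  "rows": [0, 0, 0.1, 0, 0, 0, 0, 0, 0, 0.1, 0, 0, 0, 0, 0, 0, 0.1, 0, 0, 0, 0, 0, 0, 0, 0, 0, 0, 0, 0, 0, 0, 0, 0, 0, 0]
}}

```text
clock: 8.32
ee_pos: [485.8, 83.2, 70.9]
tcp_rot: [[-0.961, 0.276, -0.0], [0.276, 0.961, -0.0], [0.0, -0.0, -1.0]]
wrist_force: [0.1, -0.1, -0.7]
gripper_width: 0.0
```

>>> {"op": "arm_command", "data": {
  "rows": [0, 0, 0.1, 0, 0, 0, 0, 0, 0, 0.1, 0, 0, 0, 0, 0, 0, 0.1, 0, 0, 0, 0, 0, 0, 0, 0, 0, 0, 0, 0, 0, 0, 0, 0, 0, 0]
}}

```text
clock: 8.73
ee_pos: [487.5, 89.0, 70.9]
tcp_rot: [[-0.961, 0.276, 0.0], [0.276, 0.961, -0.0], [-0.0, -0.0, -1.0]]
wrist_force: [0.3, -0.6, 0.3]
gripper_width: 0.2
```

```bash
python3 -c "
from h import *
st()
"
```

```text
t 8.73 tcp [487.5  89.   70.9] reader [-21.7 -12.9  70.9] tip [-21.7 -12.9  48.9] F [ 0.46 -0.46  0.28] w 0.2
[[-1.0, -0.007, 0.0], [-0.007, 1.0, -0.0], [-0.0, -0.0, -1.0]] vmax 0.0
```

>>> {"op": "arm_command", "data": {
  "rows": [0, 0, 0.1, 0, 0, 0, 0, 0, 0, 0.1, 0, 0, 0, 0, 0, 0, 0.1, 0, 0, 0, 0, 0, 0, 0, 0, 0, 0, 0, 0, 0, 0, 0, 0, 0, 0]
}}

```text
clock: 9.15
ee_pos: [489.2, 94.8, 70.9]
tcp_rot: [[-0.961, 0.276, 0.0], [0.276, 0.961, 0.0], [-0.0, 0.0, -1.0]]
wrist_force: [-0.2, -0.4, -0.1]
gripper_width: 0.0
```

```bash
python3 -c "
from h import *
st();snap(4)
"
```

```text
t 9.15 tcp [489.2  94.8  70.9] reader [-21.7  -6.9  70.9] tip [-21.7  -6.9  48.9] F [-0.04 -0.44 -0.08] w 0.0
[[-1.0, -0.007, 0.0], [-0.007, 1.0, 0.0], [-0.0, 0.0, -1.0]] vmax 0.0
```

View pics/side4z.png

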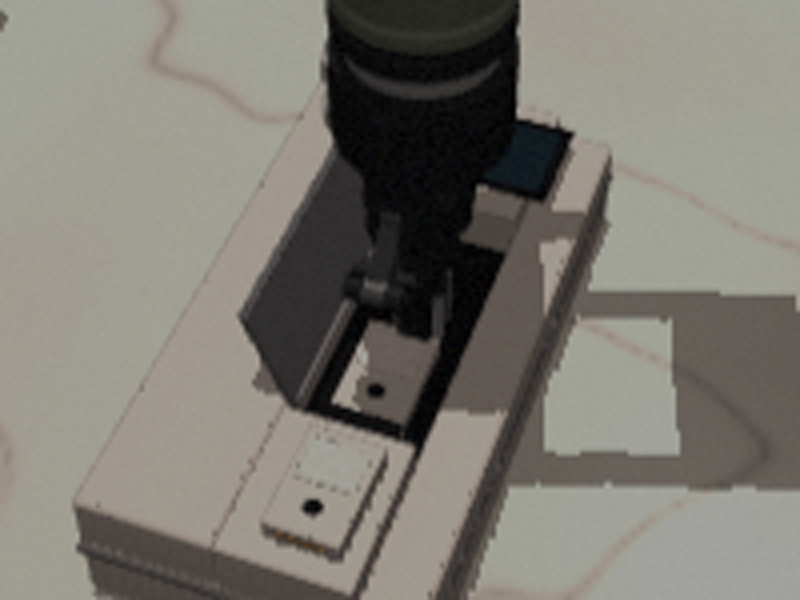

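The cassette is moving: its hole went from (383,374) to (375,390). Continuing gently until the force rises.

>>> {"op": "arm_command", "data": {
  "rows": [0, 0, 0.1, 0, 0, 0, 0, 0, 0, 0.1, 0, 0, 0, 0, 0, 0, 0, 0, 0, 0, 0, 0, 0, 0, 0, 0, 0, 0, 0, 0, 0, 0, 0, 0, 0]
}}

```text
clock: 9.67
ee_pos: [490.3, 98.5, 70.9]
tcp_rot: [[-0.961, 0.276, 0.0], [0.276, 0.961, 0.0], [-0.0, 0.0, -1.0]]
wrist_force: [-0.2, 0.3, -0.7]
gripper_width: 0.1
```

>>> {"op": "arm_command", "data": {
  "rows": [0, 0, 0.1, 0, 0, 0, 0, 0, 0, 0, 0, 0, 0, 0, 0, 0, 0, 0, 0, 0, 0, 0, 0, 0, 0, 0, 0, 0, 0, 0, 0, 0, 0, 0, 0]
}}

```text
clock: 10.08
ee_pos: [490.8, 100.4, 70.9]
tcp_rot: [[-0.961, 0.276, 0.0], [0.276, 0.961, -0.0], [-0.0, -0.0, -1.0]]
wrist_force: [0.5, 0.5, -0.3]
gripper_width: 0.1
```

>>> {"op": "arm_command", "data": {
  "rows": [0, 0, 0.1, 0, 0, 0, 0, 0, 0, 0, 0, 0, 0, 0, 0, 0, 0, 0, 0, 0, 0, 0, 0, 0, 0, 0, 0, 0, 0, 0, 0, 0, 0, 0, 0]
}}

```text
clock: 10.5
ee_pos: [491.4, 102.3, 70.9]
tcp_rot: [[-0.961, 0.276, 0.0], [0.276, 0.961, -0.0], [-0.0, 0.0, -1.0]]
wrist_force: [0.1, 0.6, 0.4]
gripper_width: -0.3
```

```bash
python3 -c "
from h import *
st()
"
```

```text
t 10.5 tcp [491.4 102.3  70.9] reader [-21.8   1.   70.9] tip [-21.8   1.   48.9] F [-0.05  0.59  0.4 ] w -0.3
[[-1.0, -0.007, 0.0], [-0.007, 1.0, 0.0], [-0.0, 0.0, -1.0]] vmax 0.0
```

>>> {"op": "arm_command", "data": {
  "rows": [0, 0, 0.1, 0, 0, 0, 0, 0, 0, 0, 0, 0, 0, 0, 0, 0, 0, 0, 0, 0, 0, 0, 0, 0, 0, 0, 0, 0, 0, 0, 0, 0, 0, 0, 0]
}}

```text
clock: 10.92
ee_pos: [492.0, 104.3, 70.9]
tcp_rot: [[-0.961, 0.276, 0.0], [0.276, 0.961, 0.0], [-0.0, 0.0, -1.0]]
wrist_force: [-0.8, -0.3, 0.1]
gripper_width: -0.4
```

```bash
python3 -c "
from h import *
st();snap(5)
"
```

```text
t 10.92 tcp [492.  104.3  70.9] reader [-21.8   3.   70.9] tip [-21.8   3.   48.9] F [-0.71 -0.57  0.13] w -0.4
[[-1.0, -0.007, 0.0], [-0.007, 1.0, 0.0], [-0.0, 0.0, -1.0]] vmax 0.0
```

View pics/side5z.png

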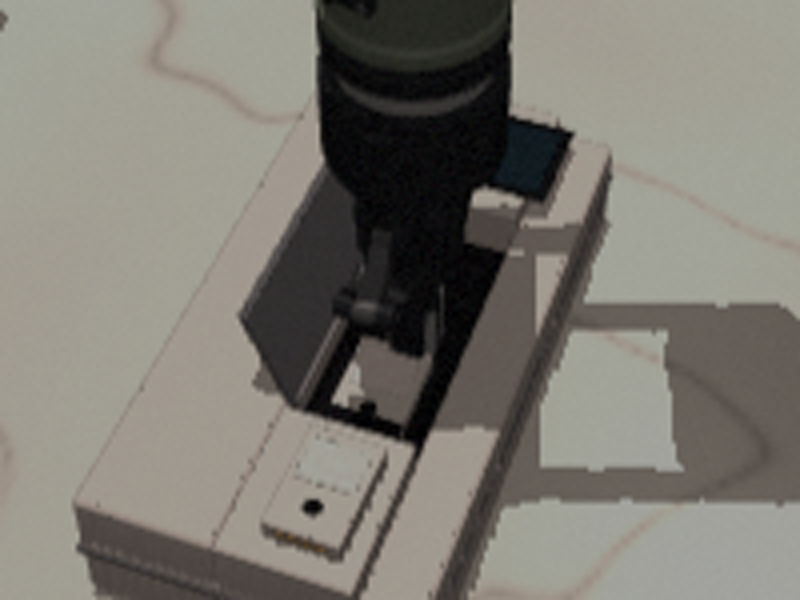

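The hole is now at (367,408), about 18 mm of travel, so nearly home. Continuing in 1 mm steps.

>>> {"op": "arm_command", "data": {
  "rows": [0, 0, 0.05, 0, 0, 0, 0, 0, 0, 0, 0, 0, 0, 0, 0, 0, 0, 0, 0, 0, 0, 0, 0.05, 0, 0, 0, 0, 0, 0, 0, 0, 0, 0, 0, 0]
}}

```text
clock: 11.43
ee_pos: [491.4, 104.7, 70.9]
tcp_rot: [[-0.961, 0.276, 0.0], [0.276, 0.961, -0.001], [-0.001, -0.001, -1.0]]
wrist_force: [-0.2, -6.2, 0.4]
gripper_width: -0.0
```

>>> {"op": "arm_command", "data": {
  "rows": [0, 0, 0.05, 0, 0, 0, 0, 0, 0, 0, 0, 0, 0, 0, 0, 0, 0, 0, 0, 0, 0, 0, 0, 0, 0, 0, 0, 0, 0, 0, 0, 0, 0, 0, 0]
}}

```text
clock: 11.85
ee_pos: [491.5, 104.8, 70.9]
tcp_rot: [[-0.961, 0.276, -0.0], [0.276, 0.961, -0.003], [-0.001, -0.003, -1.0]]
wrist_force: [-0.8, -7.4, 1.8]
gripper_width: 0.2
```

```bash
python3 -c "
from h import *
st()
"
```

```text
t 11.85 tcp [491.5 104.8  70.9] reader [-22.4   3.4  70.9] tip [-22.4   3.3  48.9] F [ 1.32 -7.29  1.8 ] w 0.2
[[-1.0, -0.008, 0.001], [-0.008, 1.0, -0.003], [-0.001, -0.003, -1.0]] vmax 0.0
```

Firm resistance of 7 N with no motion. One small extra push, then back off, lift clear and check.

>>> {"op": "arm_command", "data": {
  "rows": [0, 0, 0.05, 0, 0, 0, 0, 0, 0, 0.05, 0, 0, 0, 0, 0, 0, 0, 0, 0, 0, 0, 0, 0, 0, 0, 0, 0, 0, 0, 0, 0, 0, 0, 0, 0]
}}

```text
clock: 12.27
ee_pos: [491.6, 105.0, 70.8]
tcp_rot: [[-0.961, 0.275, -0.002], [0.275, 0.961, -0.006], [-0.0, -0.007, -1.0]]
wrist_force: [-1.9, -13.5, 3.5]
gripper_width: -0.2
```

>>> {"op": "arm_command", "data": {
  "rows": [0, 0, -0.4, 0, 0, 0, 0, 0, 0, -0.6, 0, 0, 0, 0, 0, 0, -0.5, 0, 0, 0, 0, 0, 0, 0, -1, 0, 0, 0, 0, 0, 0, -1, 0, 0, 0]
}}

```text
clock: 12.68
ee_pos: [481.8, 78.9, 109.8]
tcp_rot: [[-0.961, 0.278, -0.004], [0.278, 0.961, 0.001], [0.004, -0.0, -1.0]]
wrist_force: [0.2, 0.5, 0.1]
gripper_width: -0.2
```

>>> {"op": "arm_command", "data": {
  "rows": [0, 0, 0, -1, 0, 0, 0, 0, 0, 0, -1, 0, 0, 0, 0, 0, 0, -1, 0, 0, 0, 0, 0, 0, -1, 0, 0, 0, 0, 0, 0, 0, 0, 0, 0]
}}

```text
clock: 13.1
ee_pos: [486.7, 79.4, 195.3]
tcp_rot: [[-0.961, 0.276, 0.009], [0.276, 0.961, 0.001], [-0.009, 0.003, -1.0]]
wrist_force: [1.5, -0.3, 1.3]
gripper_width: 0.0
```

```bash
python3 - <<'E'
from h import *
st();snap(6)
E
```

```text
t 13.1 tcp [486.7  79.4 195.3] reader [-19.8 -22.4 195.3] tip [-19.6 -22.3 173.3] F [1.48 0.17 1.25] w 0.0
[[-1.0, -0.007, 0.009], [-0.007, 1.0, 0.003], [-0.009, 0.003, -1.0]] vmax 0.06
```

View pics/side6z.png

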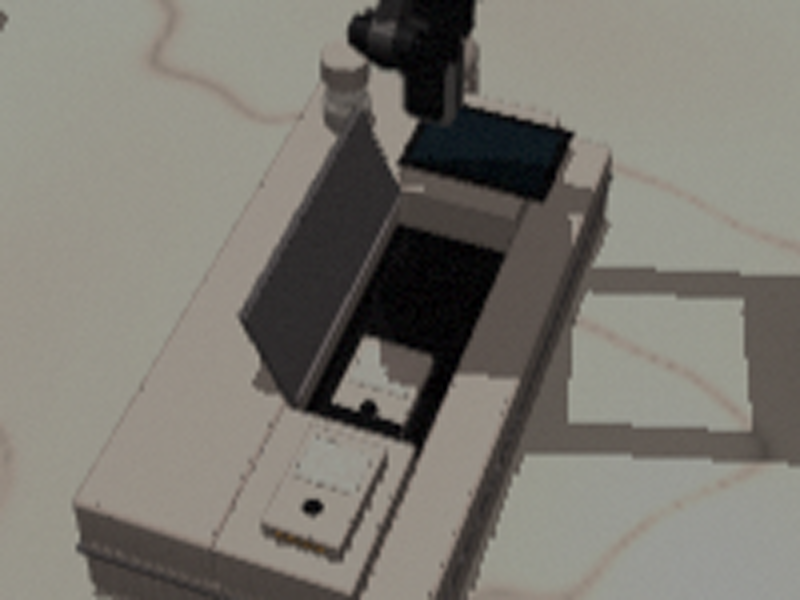

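View pics/top6z.png

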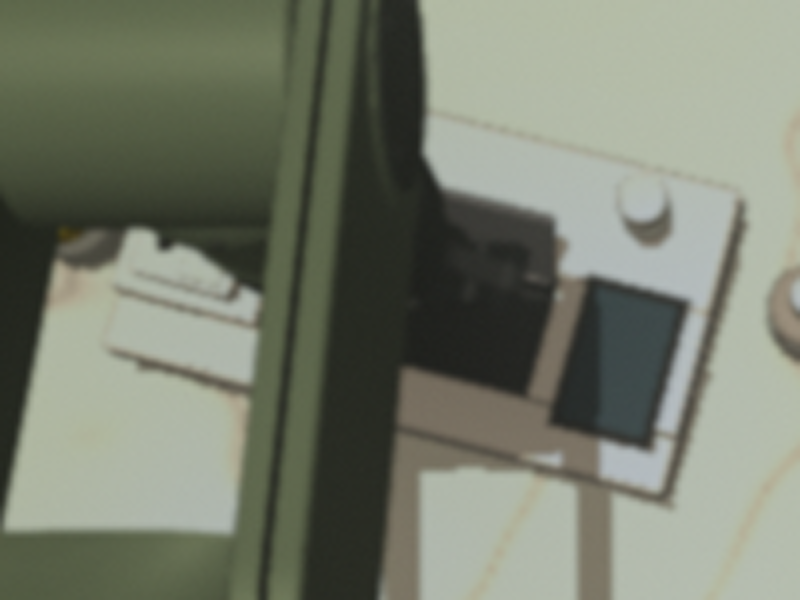

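The cassette has moved far left, its front now under the hood and its right-end corners at about (367,337) and (433,352). Comparing against the earlier corners.

```bash
python3 - <<'E'
from h import *
u,v=proj("side",O+RR@np.array([-17,0,70]))[0].astype(int)
f=lambda a:[(x+.5)/4-.5+o for x,o in zip(a,(u-100,v-75))]
for a in [(378,307),(447,322),(383,374),(367,337),(433,352),(368,408)]: print(a,((ray("side",f(a),55.)-O)@RR).round(1))
E
```

```text
(378, 307) [[-2.8 -6.7 55. ]]
(447, 322) [[-35.   -9.2  55. ]]
(383, 374) [[-18.2  27.6  55. ]]
(367, 337) [[-4.3 11.  55. ]]
(433, 352) [[-34.8   8.8  55. ]]
(368, 408) [[-18.6  46.7  55. ]]
```

Right end at y≈9.9 against 10.0 for home, so the cassette is seated. Now going behind the open lid.

>>> {"op": "arm_command", "data": {
  "rows": [0, -1, 0.5, 0, 0, 0, 0, 0, -1, 0.5, 0, 0, 0, 0, 0, -1, 0.2, 0, 0, 0, 0, 0, -0.9, 0, 0, 0, 0, 0, 0, 0, 0, 0, 0, 0, 0]
}}

```text
clock: 13.62
ee_pos: [567.0, 80.2, 188.9]
tcp_rot: [[-0.961, 0.277, -0.001], [0.277, 0.961, -0.0], [0.001, -0.0, -1.0]]
wrist_force: [0.2, 0.1, 0.5]
gripper_width: -0.0
```

>>> {"op": "arm_command", "data": {
  "rows": [0, 0, 0, 1, 0, 0, 0, 0, 0, 0, 1, 0, 0, 0, 0, 0, 0, 1, 0, 0, 0, 0, 0, 0, 0.3, 0, 0, 0, 0, 0, 0, 0, 0, 0, 0]
}}

```text
clock: 14.03
ee_pos: [561.8, 81.1, 121.2]
tcp_rot: [[-0.961, 0.276, -0.008], [0.276, 0.961, 0.0], [0.008, -0.002, -1.0]]
wrist_force: [-0.1, 0.2, 0.3]
gripper_width: -0.2
```

```bash
python3 - <<'E'
from h import *
st();snap(7)
E
```

```text
t 14.03 tcp [561.8  81.1 121.2] reader [ 51.8   0.6 121.2] tip [51.6  0.5 99.2] F [-0.18  0.18  0.25] w -0.2
[[-1.0, -0.007, -0.008], [-0.007, 1.0, -0.002], [0.008, -0.002, -1.0]] vmax 0.05
```

View pics/side7z.png

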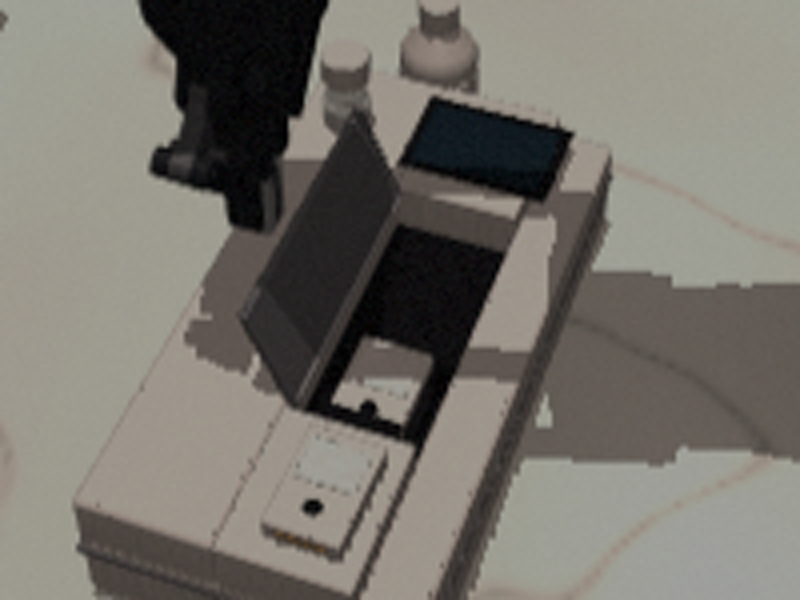

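The fingertips (255,225) are behind the lid. Raising about 9 mm and pushing toward the robot.

>>> {"op": "arm_command", "data": {
  "rows": [0, 0, 0, -0.45, 0, 0, 0, 0, 0.4, 0, 0, 0, 0, 0, 0, 0.3, 0, 0, 0, 0, 0, 0, 0.3, 0, 0, 0, 0, 0, 0, 0.3, 0, 0, 0, 0, 0]
}}

```text
clock: 14.55
ee_pos: [545.1, 87.6, 139.0]
tcp_rot: [[-0.961, 0.276, 0.014], [0.276, 0.961, -0.002], [-0.014, 0.002, -1.0]]
wrist_force: [4.6, -2.2, 14.1]
gripper_width: -0.1
```

>>> {"op": "arm_command", "data": {
  "rows": [0, 0.3, 0, 0, 0, 0, 0, 0, 0.3, 0, 0, 0, 0, 0, 0, 0.2, 0, 0, 0, 0, 0, 0, 0, 0, 0, 0, 0, 0, 0, 0, 0, 0, 0, 0, 0]
}}

```text
clock: 14.97
ee_pos: [524.4, 92.8, 134.0]
tcp_rot: [[-0.961, 0.276, -0.0], [0.276, 0.961, 0.0], [0.0, 0.0, -1.0]]
wrist_force: [1.3, 0.1, 1.0]
gripper_width: -0.0
```

```bash
python3 - <<'E'
from h import *
st();snap(8)
E
```

```text
t 14.97 tcp [524.4  92.8 134. ] reader [ 12.6   1.3 134. ] tip [ 12.6   1.3 112. ] F [1.18 0.43 0.95] w -0.0
[[-1.0, -0.008, -0.0], [-0.008, 1.0, 0.0], [0.0, 0.0, -1.0]] vmax 0.02
```

View pics/side8z.png

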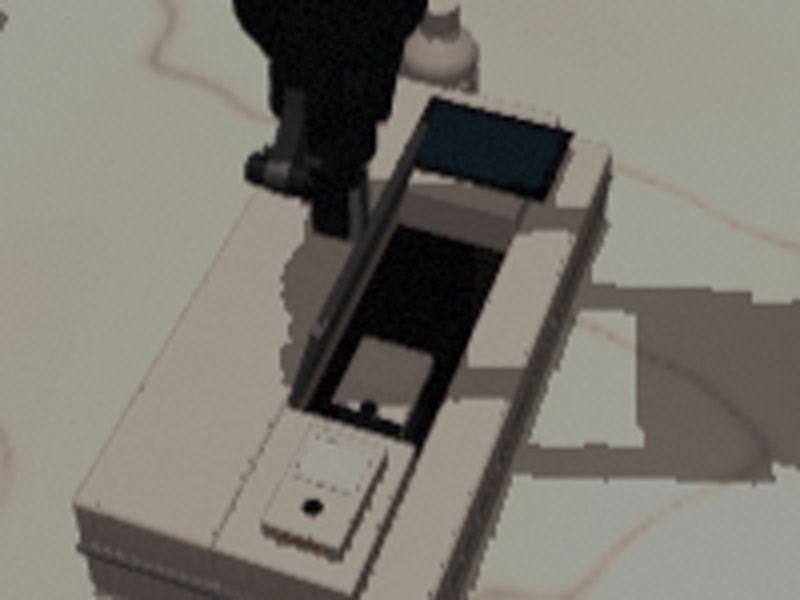

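The lid has come forward to about 1.4 rad and the fingertips are near its free edge. Following the arc.

>>> {"op": "arm_command", "data": {
  "rows": [0, 0.3, 0, 0, 0, 0, 0, 0, 0.2, 0, 0.1, 0, 0, 0, 0, 0.23, 0, 0.1, 0, 0, 0, 0, 0, 0, 0, 0, 0, 0, 0, 0, 0, 0, 0, 0, 0]
}}

```text
clock: 15.48
ee_pos: [510.0, 96.8, 129.3]
tcp_rot: [[-0.961, 0.276, -0.002], [0.276, 0.961, 0.0], [0.002, -0.0, -1.0]]
wrist_force: [1.6, 0.5, 0.7]
gripper_width: 0.1
```

>>> {"op": "arm_command", "data": {
  "rows": [0, 0.2, 0, 0.13, 0, 0, 0, 0, 0.18, 0, 0.14, 0, 0, 0, 0, 0.16, 0, 0.16, 0, 0, 0, 0, 0.16, 0, 0.18, 0, 0, 0, 0, 0, 0, 0, 0, 0, 0]
}}

```text
clock: 15.9
ee_pos: [496.1, 100.8, 116.6]
tcp_rot: [[-0.961, 0.276, -0.002], [0.276, 0.961, 0.0], [0.002, -0.0, -1.0]]
wrist_force: [-0.0, 0.7, 1.9]
gripper_width: 0.2
```

```bash
python3 - <<'E'
from h import *
st();snap(9)
E
```

```text
t 15.9 tcp [496.1 100.8 116.6] reader [-16.8   0.9 116.6] tip [-16.9   0.9  94.6] F [-0.22  0.69  1.88] w 0.2
[[-1.0, -0.007, -0.002], [-0.007, 1.0, -0.0], [0.002, -0.0, -1.0]] vmax 0.02
```

View pics/side9z.png

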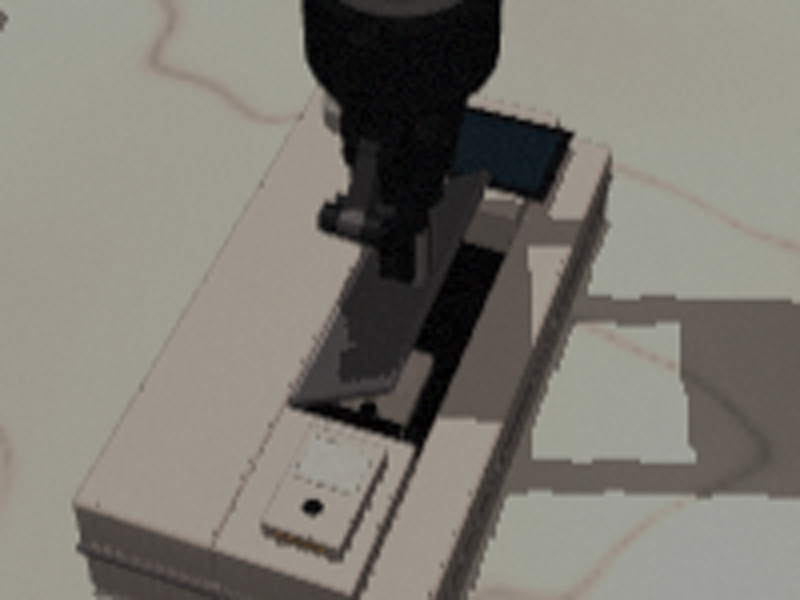

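The lid is at about 0.57 rad and still in good contact. Continuing the arc down.

>>> {"op": "arm_command", "data": {
  "rows": [0, 0.13, 0, 0.16, 0, 0, 0, 0, 0.12, 0, 0.18, 0, 0, 0, 0, 0.15, 0, 0.2, 0, 0, 0, 0, 0.15, 0, 0.2, 0, 0, 0, 0, 0, 0, 0, 0, 0, 0]
}}

```text
clock: 16.42
ee_pos: [485.5, 103.7, 101.7]
tcp_rot: [[-0.961, 0.276, -0.003], [0.276, 0.961, 0.0], [0.002, -0.001, -1.0]]
wrist_force: [1.7, -0.5, 1.1]
gripper_width: 0.2
```

>>> {"op": "arm_command", "data": {
  "rows": [0, 0.15, 0, 0.15, 0, 0, 0, 0, 0.1, 0, 0.15, 0, 0, 0, 0, 0.05, 0, 0.1, 0, 0, 0, 0, 0, 0, 0, 0, 0, 0, 0, 0, 0, 0, 0, 0, 0]
}}

```text
clock: 16.83
ee_pos: [480.3, 105.3, 94.5]
tcp_rot: [[-0.961, 0.276, -0.002], [0.276, 0.961, 0.0], [0.002, -0.0, -1.0]]
wrist_force: [-0.6, 0.5, 1.5]
gripper_width: -0.2
```

```bash
python3 - <<'E'
from h import *
st()
E
```

```text
t 16.83 tcp [480.3 105.3  94.5] reader [-33.3   0.8  94.5] tip [-33.3   0.7  72.5] F [-0.7   0.28  1.52] w -0.2
[[-1.0, -0.007, -0.002], [-0.007, 1.0, -0.0], [0.002, -0.0, -1.0]] vmax 0.0
```

>>> {"op": "arm_command", "data": {
  "rows": [0, 0.15, 0, 0.12, 0, 0, 0, 0, 0, 0, 0.1, 0, 0, 0, 0, 0, 0, 0.1, 0, 0, 0, 0, 0, 0, 0, 0, 0, 0, 0, 0, 0, 0, 0, 0, 0]
}}

```text
clock: 17.25
ee_pos: [478.2, 106.1, 88.3]
tcp_rot: [[-0.961, 0.276, -0.0], [0.276, 0.961, 0.0], [0.0, 0.0, -1.0]]
wrist_force: [-0.7, 0.1, 1.5]
gripper_width: -0.0
```

>>> {"op": "arm_command", "data": {
  "rows": [0, 0, 0, 0.1, 0, 0, 0, 0, 0, 0, 0, 0, 0, 0, 0, 0, 0, 0, 0, 0, 0, 0, 0, 0, 0, 0, 0, 0, 0, 0, 0, 0, 0, 0, 0]
}}

```text
clock: 17.67
ee_pos: [478.2, 106.1, 86.8]
tcp_rot: [[-0.961, 0.276, -0.0], [0.276, 0.961, 0.0], [0.0, 0.0, -1.0]]
wrist_force: [-1.5, -0.2, 4.9]
gripper_width: 0.0
```

>>> {"op": "arm_command", "data": {
  "rows": [0, 0, 0, 0.07, 0, 0, 0, 0, 0, 0, 0, 0, 0, 0, 0, 0, 0, 0, 0, 0, 0, 0, 0, 0, 0, 0, 0, 0, 0, 0, 0, 0, 0, 0, 0]
}}

```text
clock: 18.08
ee_pos: [478.3, 106.1, 86.5]
tcp_rot: [[-0.961, 0.276, -0.0], [0.276, 0.961, 0.0], [0.0, -0.0, -1.0]]
wrist_force: [-4.2, 0.4, 12.8]
gripper_width: -0.1
```

At the stop (12.8 N). Releasing straight up and moving clear.

>>> {"op": "arm_command", "data": {
  "rows": [0, 0, 0, -0.2, 0, 0, 0, 0, 0, 0, -0.4, 0, 0, 0, 0, 0, 0, -0.8, 0, 0, 0, 0, 0, 0, -1, 0, 0, 0, 0, 0.5, 0, -1, 0, 0, 0]
}}

```text
clock: 18.5
ee_pos: [469.2, 108.3, 153.5]
tcp_rot: [[-0.961, 0.277, -0.0], [0.277, 0.961, -0.0], [0.0, -0.001, -1.0]]
wrist_force: [0.1, -0.2, 0.5]
gripper_width: 0.0
```

>>> {"op": "arm_command", "data": {
  "rows": [0, 1, 0, -1, 0, 0, 0, 0, 1, 0, -1, 0, 0, 0, 0, 1, 0, 0, 0, 0, 0, 0, 1, 0, 0, 0, 0, 0, 0, 0, 0, 0, 0, 0, 0]
}}

```text
clock: 18.92
ee_pos: [388.3, 131.5, 192.6]
tcp_rot: [[-0.962, 0.275, -0.003], [0.275, 0.962, 0.0], [0.003, -0.001, -1.0]]
wrist_force: [-0.6, 0.0, -1.1]
gripper_width: -0.2
```

>>> {"op": "arm_command", "data": {
  "rows": [0, 0, 0, 0, 0, 0, 0, 0, 0, 0, 0, 0, 0, 0, 0, 0, 0, 0, 0, 0, 0, 0, 0, 0, 0, 0, 0, 0, 0, 0, 0, 0, 0, 0, 0]
}}

```text
clock: 19.33
ee_pos: [392.3, 130.7, 192.9]
tcp_rot: [[-0.961, 0.277, -0.0], [0.277, 0.961, -0.0], [0.0, -0.0, -1.0]]
wrist_force: [0.4, 0.2, -0.1]
gripper_width: -0.2
```

>>> {"op": "arm_command", "data": {
  "rows": [0, 0, 0, 0, 0, 0, 0, 0, 0, 0, 0, 0, 0, 0, 0, 0, 0, 0, 0, 0, 0, 0, 0, 0, 0, 0, 0, 0, 0, 0, 0, 0, 0, 0, 0]
}}

```text
clock: 19.75
ee_pos: [391.8, 130.9, 193.0]
tcp_rot: [[-0.961, 0.276, -0.0], [0.276, 0.961, -0.0], [0.0, -0.0, -1.0]]
wrist_force: [-0.1, 0.1, 0.4]
gripper_width: -0.2
```

```bash
python3 - <<'E'
from h import *
st();snap(10)
d=np.load("pics/side10.npy");W=(world("side",d)-O)@RR
for x in (-38,-25,-10,0):
    m=(abs(W[...,0]-x)<4)&(abs(W[...,1])<55)&(W[...,2]<130);print(x,np.median(W[m][:,2]).round(1),W[m][:,2].max().round(1))
m=(abs(W[...,0]-45)<15)&(abs(W[...,1])<55)&(W[...,2]<130);print("top",np.median(W[m][:,2]))
E
```

```text
t 19.75 tcp [391.8 130.9 193. ] reader [-125.4    0.2  193. ] tip [-125.4    0.2  171. ] F [-0.14  0.09  0.45] w -0.2
[[-1.0, -0.007, -0.0], [-0.007, 1.0, -0.0], [0.0, -0.0, -1.0]] vmax 0.0
-38 69.0 72.8
-25 68.9 71.7
-10 69.0 71.5
0 68.8 71.7
top 68.74363890471027
```

View pics/side10z.png

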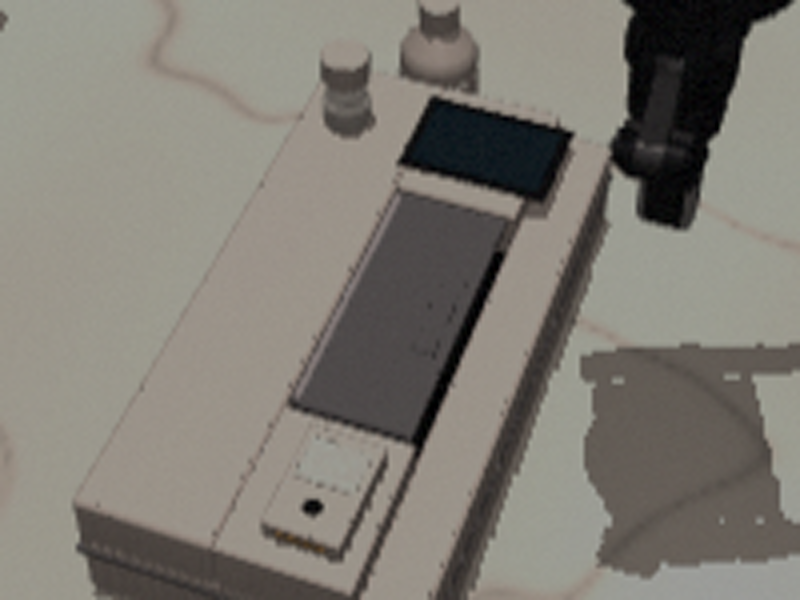

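View pics/top10z.png

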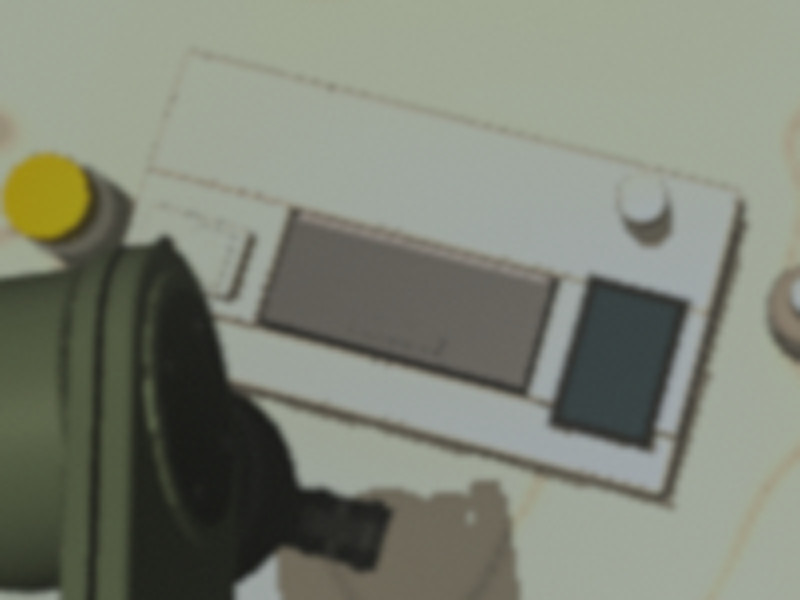

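The cover is shut flush (side zoom 290–510, 190–440) and level with the reader's top. It has stayed shut for over 1 s with the arm clear, and the spare, vial, bottle and jar are where they were. Handing in.

```bash
python3 -c "
from workcell import robot
print(robot.sign_off())"
```

```text
the job is handed in; nothing more can be done
None
```

The job is done and handed in at about 20 s of the 56 s allowed.

- **Opening the cover:** I pressed its front edge to the stop at about 16 N. It swung fully open when released.
- **Seating the cassette:** I pushed it left with the closed fingertips until it stopped moving, with the force rising to about 13 N. Afterwards its right end measured y ≈ 9.9 mm, against 10.0 mm for home. I could not recheck it once the cover was shut.
- **Closing the cover:** I swung it over from behind and pressed it to the stop at about 13 N, then moved the arm clear. It stayed shut for over 1 s, measuring 69 mm high along its depth, level with the reader's top.

In the last pictures the spare, vial, bottle and jar looked unmoved. I did not check the marker and gadget again, though the arm stayed away from them. There was one brief 14 N force reading when the fingertips first pushed the lid from behind. Otherwise no check failed or disagreed.

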